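# Clear the toy truck and open the case

### The job

A toy truck has been left on the lid of the heavy steel case. First move it out of the way: set it down on its wheels in the middle of the low wooden display board, between the two toys there, without dropping it. Then get a fingertip under the lid's front tab and swing the lid gently all the way back to its stop so that it stays open; do not let the lid fall or fling it, do not shove or tip the case, and leave the other toys and the jar alone.

Things in the scene. Friction and masses are not known exactly. Their poses are not given: they have to be found in the camera images.
- case: Loose grey-painted sheet steel case, about 2 kg, 140 (x) by 220 (y) mm, 70 mm high without the lid. Origin: centre of its underside; z up, x points from its front (tab side) to its hinge side. It stands on the table and slides or tips if pushed hard.
- lid (a joint): Angle of the case's lid, rad: 0 closed, grows as the lid swings up and back, 1.75 at the stop (a little past upright). The lid weighs 0.25 to 0.5 kg; hinge friction holds it only when it is near upright (above about 1.3), lower down it falls shut. Lid plate 140 by 220 mm, 8 mm thick, lying on the case's rim (underside 70 mm, top 78 mm above the table when closed).
- case_hinge (a point): Middle of the lid's hinge line: top of the case's far edge, 70 mm above its underside and 70 mm along the case's x from its origin. Axes as the case; the hinge line runs along its y.
- tab_edge (a point): Middle of the lower front edge of the lid's thumb tab, a plain steel plate 90 mm wide and 6 mm thick that stands out 25 mm in front of the case. Underside 70 mm above the table when closed, 165 mm from the hinge. Moves with the lid, axes those of the lid: x from the tab to the hinge, z out of the lid's top.
- truck: Wooden toy truck standing on the closed lid: 124 mm long (x), 46 mm wide (y), 71 mm high, about 0.25 kg, wheels do not turn. Cab at its -x end, load body (72 by 46 mm, from 25 to 59 mm above the wheels' underside, centred 26 mm along +x). Origin: underside of the wheels at the truck's centre; z up.
- board: Low fixed wooden display board 160 (x) by 340 (y) mm, its top 30 mm above the table. Origin: centre of its underside, at table height. A toy stands at either end of it, about 135 mm from the middle along y.
- wagon: Bystander: wooden toy wagon 60 by 42 by 46 mm, on the board's +y end. Origin: centre of its underside.
- skittle: Bystander: turned wooden skittle, 42 mm diameter, 74 mm high, on the board's -y end. Origin: centre of its underside.
- jar: Bystander: brown glass jar, 52 mm diameter, 85 mm high, on the table beyond the case and the board. Origin: centre of its underside.
There are look-alikes about, which are no part of the job. What is shaped like the truck but purple or red is not meant.

How it is judged:
By the outcome, as a careful person would: the job done as asked, in the order asked, and still so for the second after the job is handed in, with the robot touching nothing.
It also fails if it takes over 64 s, if anything falls off the work surface, if the arm or the gripper's body presses on something with over 40 N, if the wrist force passes 120 N, or if a joint passes its speed limit or range.

### The arm

A 6-joint arm with a two-finger parallel gripper is mounted at the origin on the work surface. World frame = base frame: x ahead of the robot, y to its left, z up, the work surface at z = 0. Lengths are in m, angles in rad, forces in N, time in s.
With the tool pointing down it reaches from about 0.35 to 0.975 m from the base axis. Payload 4.9 kg.
Tool frame: the origin (TCP) lies at the very end of the fingers, on their centre line; the grasp point (between the pads) lies 19 mm behind it; z points along the fingers, y is the line along which they close (so a half turn about z gives the same grasp; the last joint's range is limited). The gripper opens to 85 mm and grips with 20 to 120 N. Pads are 22 mm wide; open, the fingers measure 114 mm over their backs; the gripper's body (76 mm by 85 mm) begins 54 mm behind the grasp point. The pads swing forward as they close: fully open they stand 13 mm farther back than shut.
Start: joints at [-1.237, 0.053, 1.613, -0, 1.476, -0.119], TCP at [0.273, -0.562, 0.231] pointing down, gripper open.
Joint ranges: [-3.01, 3.01], [-1.01, 2.22], [0.06, 2.58], [-1.02, 4.17], [0.09, 2.62], [-3.14, 3.14]. Speed limits (rad/s): [2.57, 2.57, 3.14, 3.14, 3.14, 3.14].

### API

Orientations are given as a unit quaternion [w, x, y, z].
In Python, from plant import monitor, vision, manip gives the robot as it stands. The module is installed in compiled form; this text tells all that it offers.
- The arm moves only by the tool arm_command, never from a script. Its argument "rows" is a list of rows, each a list of 3 entries, a list of its own where there are three numbers: the finger opening in mm, from 0 to 85.4, then the shift along the world's x, y, z in units of 30 cm (1.0 is 30 cm), then the turn, a rotation vector about the world's x, y, z in units of pi/2 rad (1.0 is pi/2 rad). In form: [[claw, [x, y, z], [wx, wy, wz]], ...]. A call has 1 to 12 rows; each row is the pose to reach, as a shift and turn from the pose commanded when the call began; what a row does not reach only later rows make up. A row lasts 1/12 s, in which the tool goes at most 41.7 mm and 7.16 degrees, less where a joint would pass 70% of its speed; a pose out of reach is approached as far as the arm can. A call with a number of a shift or a turn outside -1 to 1 is refused whole. A call with a gripper value outside its range is refused whole. The fingers move at their own pace and stop on an object; the grip force is fixed at half the most. Time passes only in rows, so rows that repeat a pose let the fingers close. It gives the time, the measured TCP pose, the force, the opening and the grip force at its end, in the units of the state.
- monitor.state(): the state, without advancing time (a new reading comes with each control period).
- vision.grab_frame(name): name is "scene" or "top"; returns a dict with "color" (420x560x3 uint8, red, green, blue), "z_map" (420x560 float32, m along the optical axis (not along the pixel's ray), 0 where there is no reading), "mtx" (3x3 intrinsics, pixels), "R" (3x3) and "t" (3): a world point X has camera coordinates R X + t. Camera axes: x right, y down, z forward; pixel columns grow to the right and rows downward; lengths in m; the calibration is good to about 2 mm. A picture is of the moment at which its call begins.
- manip.job_done(): hands the job in; it is judged then, once.
The state is a dict: "time": time; "joint_pos": joint angles; "joint_vel": joint speeds; "joint_efforts": joint torques, N m; "tool_pos": TCP position; "tool_rot": TCP orientation; "contact_force": force on the tool from outside, world axes, zero at the start; "ft_torque": the same for the moment, N m; "gripper_width": opening from 0.0 (shut) to 1.0 (fully open); "grasp_force": force on a finger pad.
Only numpy, scipy, OpenCV 4.12 (cv2) and the standard library are available. Lean on these libraries where they do the work, as an engineer would, in place of code of your own. Each camera call takes 0.05 s, during which the arm holds its last target. There are 200 camera calls.

## Working session

There is one attempt and no reset: what is moved stays moved. The work goes in short steps, Python scripts to look and compute and a tool call to move; the robot and the scene stay as the last step left them, time stands still between calls to the robot, and variables do not carry over. Pictures are saved under pics/ and viewed, at most 10 in all, crops included, and the job is handed in when it is done.

Besides the shell and the picture viewer there is one more tool, called after ">>>" as name(argument=value, ...) on one line, values as JSON. arm_command: Moves the arm, as the interface text tells. Shifts and turns lie within -1 to 1; 1 stands for 30 cm of shift or pi/2 rad of turn. Its arguments: {"type":"object","properties":{"rows":{"type":"array"}},"required":["rows"]}

```bash
mkdir -p pics
cat > h.py <<'E'
import numpy as np, cv2
from plant import monitor, vision, manip
def grab(n):
    f=vision.grab_frame(n); return f
def cloud(f):
    z=f["z_map"].astype(float); h,w=z.shape; u,v=np.meshgrid(np.arange(w),np.arange(h))
    K=f["mtx"]; c=np.stack([(u-K[0,2])/K[0,0]*z,(v-K[1,2])/K[1,1]*z,z],-1)
    X=(c-f["t"])@f["R"]; X[z<=0]=np.nan; return X
def save(f,n): cv2.imwrite("pics/"+n+".png",cv2.cvtColor(f["color"],cv2.COLOR_RGB2BGR))
E
python3 - <<'E'
from h import *
for n in("scene","top"):
    f=grab(n); save(f,n+"0"); np.savez("pics/"+n+"0.npz",**f)
    print(n,-f["R"].T@f["t"],f["R"][2])
print(monitor.state())
E
```

```text
scene [0.95313739 0.57421461 0.96106125] [-0.29254473 -0.48922642 -0.82162953]
top [0.38788124 0.03276295 1.16827958] [ 0.21344961 -0.00634826 -0.97693345]
{'time': 0.1, 'joint_pos': array([-1.23699901e+00,  5.32972851e-02,  1.61414553e+00,  1.60994149e-05,
        1.47596682e+00, -1.18983700e-01]), 'joint_vel': array([ 0.00023488, -0.0008669 , -0.00268387,  0.00148198, -0.00236345,
       -0.00062323]), 'joint_efforts': array([-2.90588168e-04, -3.94902992e+01, -3.71362925e+01, -1.34322222e-04,
        3.85221749e-03,  6.84985508e-07]), 'tool_pos': array([ 0.27324997, -0.56149231,  0.23018861]), 'tool_rot': array([-9.04112375e-04,  9.74482704e-01,  2.24460764e-01, -8.94236888e-05]), 'contact_force': array([-0.10201483,  0.22751879, -0.47233402]), 'ft_torque': array([-0.03914558,  0.04321833,  0.0746258 ]), 'grasp_force': 0.0, 'gripper_width': 0.9957035549320425}
```

View pics/top0.png

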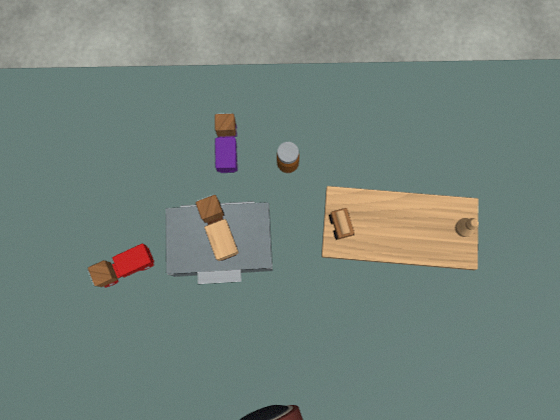

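View pics/scene0.png

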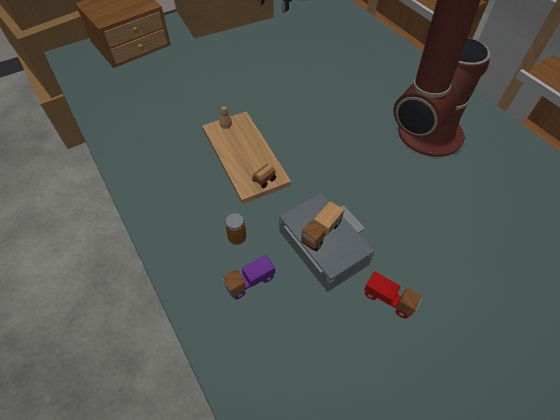

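The top view has world +x up and +y left. It shows the case at about (219,240) with its tab at (219,277), the truck on the lid (cab (209,209), pale load body (221,240)), and the board at about (401,228) with the wagon at (343,223) and the skittle at (465,228). The jar is at (288,156). The scene view agrees with this. Next I measure from the depth points.

Run:
```python
from h import *
def rect(P): 
    r=cv2.minAreaRect((P[:,:2]*1000).astype(np.float32)); return np.round(r[0],1),np.round(r[1],1),round(r[2],1)
d={}
for n in("top","scene"):
    f=dict(np.load(f"pics/{n}0.npz")); d[n]=(f,cloud(f))
    X=d[n][1]; 
    hsv=cv2.cvtColor(f["color"],cv2.COLOR_RGB2HSV); x,y,z=X[...,0],X[...,1],X[...,2]
    ok=(x>.2)&(x<.9)&(np.abs(y)<.7)
    def rep(name,m,er=0):
        m=(m&ok).astype(np.uint8)
        nl,l,s,_=cv2.connectedComponentsWithStats(m)
        if nl<2: print(name,"none");return
        k=1+np.argmax(s[1:,4]); P=X[l==k]; print(n,name,len(P),rect(P),"z",np.round(np.nanpercentile(P[:,2],[5,50,95]),4))
    near=(x<.75)
    rep("table",(np.abs(z)<.01))
    lid=(np.abs(z-.078)<.005)&(hsv[...,1]<60)
    rep("lid",lid)
    rep("tab",(np.abs(z-.076)<.006)&(hsv[...,1]<60)&(hsv[...,2]>115))
    wood=(hsv[...,0]<25)&(hsv[...,1]>70)
    rep("board",wood&(np.abs(z-.03)<.006))
    rep("truckbody",wood&(np.abs(z-.137)<.005)&(y>0))
    rep("truckcab",wood&(np.abs(z-.149)<.005)&(y>0))
    rep("wagon",(z>.04)&(z<.1)&wood&(y<.0)&(y>-.25))
    rep("skittle",(z>.045)&(z<.12)&wood&(y<-.25))
    rep("jar",(z>.075)&(z<.1)&(x>.55)&(y<.06))
```

```text
top table 150604 (array([550. ,  32.1]), array([ 700. , 1335.5]), 0.0) z [-0.0028  0.0009  0.0047]
top lid 5931 (array([551.3, 169.9]), array([168.3, 220.6]), 1.7) z [0.0751 0.0785 0.0817]
top tab 5739 (array([552.1, 170.5]), array([170., 220.]), 2.4) z [0.0748 0.0784 0.0813]
top board 9894 (array([ 586. , -228.1]), array([339.8, 161.4]), 84.0) z [0.0275 0.0312 0.0345]
top truckbody 802 (array([549.5, 157.2]), array([72.5, 46.3]), 20.1) z [0.1345 0.1376 0.1404]
top truckcab 420 (array([613. , 180.6]), array([41.2, 43.8]), 21.3) z [0.146  0.1493 0.1527]
top wagon 522 (array([590.5, -95.4]), array([60.3, 40.8]), 12.5) z [0.0529 0.0717 0.0781]
top skittle 329 (array([ 577.1, -360.6]), array([40.3, 32.1]), 26.5) z [0.0506 0.0679 0.1049]
top jar 362 (array([745.3,  19. ]), array([43.7, 45.8]), 88.4) z [0.0808 0.086  0.0892]
scene table 83576 (array([550.,  -0.]), array([ 700., 1400.]), 0.0) z [-0.0033 -0.0003  0.003 ]
scene lid 3189 (array([550.8, 171.5]), array([167.7, 221.3]), 2.2) z [0.0747 0.0775 0.0803]
scene tab 201 (array([479.4, 168.4]), array([24.3, 88.7]), 0.9) z [0.0728 0.0754 0.0782]
scene board 3706 (array([ 585.8, -226. ]), array([342.5, 161.8]), 84.4) z [0.027  0.0301 0.0331]
scene truckbody 453 (array([549.4, 159.7]), array([73.3, 45.9]), 20.4) z [0.1336 0.1364 0.1389]
scene truckcab 257 (array([613.4, 183.5]), array([40.8, 42.1]), 21.4) z [0.1456 0.1484 0.1509]
scene wagon 302 (array([592.3, -94.2]), array([59.7, 41.9]), 14.3) z [0.0484 0.0689 0.0761]
scene skittle 166 (array([ 581.3, -355.3]), array([28.8, 38.2]), 84.0) z [0.0483 0.0667 0.1019]
scene jar 236 (array([746.2,  21.3]), array([45.5, 44.8]), 4.4) z [0.0773 0.0845 0.0872]
```

>>> arm_command(rows=[[85,[0.32,0.8,0],[0,0,-0.062]],[85,[0.32,0.8,0],[0,0,-0.062]],[85,[0.32,0.8,0],[0,0,-0.062]],[85,[0.32,0.8,0],[0,0,-0.062]],[85,[0.32,0.8,0],[0,0,-0.062]],[85,[0.32,0.8,0],[0,0,-0.062]],[85,[0.32,0.8,0],[0,0,-0.062]],[85,[0.32,0.8,0],[0,0,-0.062]]])

```text
time: 0.77
tool_pos: [0.3701, -0.3197, 0.231]
tool_rot: [-0.0, 0.984, 0.179, 0.0]
contact_force: [-0.0, -1.2, -1.4]
gripper_width: 0.991
grasp_force: 0.0
```

>>> arm_command(rows=[[85,[0.32,0.8,0],[0,0,0]],[85,[0.32,0.8,0],[0,0,0]],[85,[0.32,0.8,0],[0,0,0]],[85,[0.32,0.8,0],[0,0,0]],[85,[0.32,0.8,0],[0,0,0]],[85,[0.32,0.8,0],[0,0,0]],[85,[0.32,0.8,0],[0,0,0]],[85,[0.32,0.8,0],[0,0,0]]])

```text
time: 1.43
tool_pos: [0.4661, -0.0811, 0.231]
tool_rot: [0.0, 0.984, 0.178, -0.0]
contact_force: [0.3, -0.2, -0.3]
gripper_width: 0.995
grasp_force: 0.0
```

>>> arm_command(rows=[[85,[0.332,0.82,0],[0,0,0]],[85,[0.332,0.82,0],[0,0,0]],[85,[0.332,0.82,0],[0,0,0]],[85,[0.332,0.82,0],[0,0,0]],[85,[0.332,0.82,0],[0,0,0]],[85,[0.332,0.82,0],[0,0,0]],[85,[0.332,0.82,0],[0,0,0]],[85,[0.332,0.82,0],[0,0,0]],[85,[0.332,0.82,0],[0,0,0]],[85,[0.332,0.82,0],[0,0,0]]])

```text
time: 2.27
tool_pos: [0.5652, 0.1616, 0.2309]
tool_rot: [0.0, 0.984, 0.176, -0.0]
contact_force: [-0.3, 0.1, -0.3]
gripper_width: 0.997
grasp_force: 0.0
```

>>> arm_command(rows=[[85,[0,0.008,-0.1],[0,0,0]],[85,[0,0.008,-0.2],[0,0,0]],[85,[0,0.008,-0.28],[0,0,0]],[85,[0,0.008,-0.34],[0,0,0]],[85,[0,0.008,-0.39],[0,0,0]],[85,[0,0.008,-0.42],[0,0,0]],[85,[0,0.008,-0.443],[0,0,0]],[85,[0,0.008,-0.443],[0,0,0]],[85,[0,0.008,-0.443],[0,0,0]]])

```text
time: 3.02
tool_pos: [0.5654, 0.1657, 0.0991]
tool_rot: [0.0, 0.984, 0.176, 0.0]
contact_force: [1.0, -0.0, -0.5]
gripper_width: 0.99
grasp_force: 0.0
```

>>> arm_command(rows=[[60,[0,0,0],[0,0,0]],[50,[0,0,0],[0,0,0]],[45,[0,0,0],[0,0,0]],[40,[0,0,0],[0,0,0]],[30,[0,0,0],[0,0,0]],[30,[0,0,0],[0,0,0]],[30,[0,0,0],[0,0,0]],[30,[0,0,0],[0,0,0]],[30,[0,0,0],[0,0,0]],[30,[0,0,0],[0,0,0]]])

```text
time: 3.85
tool_pos: [0.5657, 0.1666, 0.0996]
tool_rot: [0.0, 0.984, 0.177, 0.001]
contact_force: [-1.0, -0.8, 5.6]
gripper_width: 0.532
grasp_force: 61.1
```

>>> arm_command(rows=[[30,[0,0,0.01],[0,0,0]],[30,[0,0,0.03],[0,0,0]],[30,[0,0,0.05],[0,0,0]],[30,[0,0,0.07],[0,0,0]],[30,[0,0,0.1],[0,0,0]],[30,[0,0,0.1],[0,0,0]],[30,[0,0,0.1],[0,0,0]]])

```text
time: 4.43
tool_pos: [0.5657, 0.1665, 0.1296]
tool_rot: [-0.0, 0.984, 0.177, 0.001]
contact_force: [0.3, 0.4, -3.1]
gripper_width: 0.531
grasp_force: 61.4
```

Run:
```python
from h import *
a=grab("scene");save(a,"s1")
```

```text
(no output)
```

View pics/s1.png

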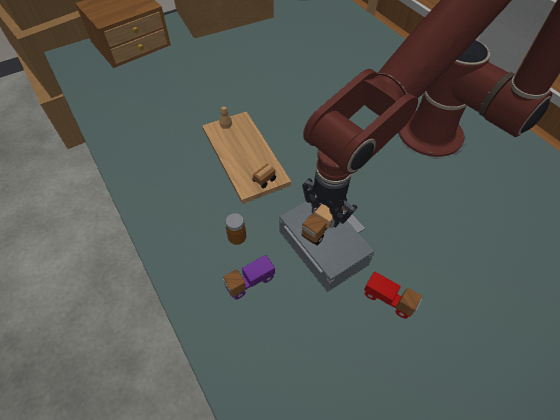

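The truck is held level at about 45 mm opening (scene view, truck at about (315,228)). Next I carry it to the board.

>>> arm_command(rows=[[30,[0,0,0.05],[0,0,0]],[30,[0,0,0.12],[0,0,0]],[30,[0,-0.03,0.17],[0,0,0]],[30,[0.005,-0.09,0.18],[0,0,-0.03]],[30,[0.01,-0.17,0.18],[0,0,-0.06]],[30,[0.015,-0.25,0.18],[0,0,-0.09]],[30,[0.02,-0.33,0.18],[0,0,-0.12]],[30,[0.025,-0.41,0.18],[0,0,-0.15]],[30,[0.03,-0.49,0.18],[0,0,-0.18]],[30,[0.03,-0.57,0.18],[0,0,-0.22]],[30,[0.04,-0.65,0.18],[0,0,-0.26]],[30,[0.04,-0.73,0.18],[0,0,-0.29]]])

```text
time: 5.48
tool_pos: [0.5768, -0.0537, 0.1818]
tool_rot: [-0.0, 0.999, -0.051, -0.0]
contact_force: [-0.3, 0.1, -1.0]
gripper_width: 0.534
grasp_force: 61.6
```

>>> arm_command(rows=[[30,[0,-0.08,0],[0,0,0]],[30,[0,-0.16,0],[0,0,0]],[30,[0,-0.24,0],[0,0,0]],[30,[0,-0.32,0],[0,0,0]],[30,[0,-0.4,0],[0,0,0]],[30,[0,-0.47,0],[0,0,0]],[30,[0,-0.53,0],[0,0,0]],[30,[0,-0.56,0],[0,0,0]],[30,[0,-0.578,0],[0,0,0]],[30,[0,-0.578,0],[0,0,0]],[30,[0,-0.578,0],[0,0,0]]])

```text
time: 6.4
tool_pos: [0.577, -0.2253, 0.1821]
tool_rot: [-0.0, 0.999, -0.05, -0.0]
contact_force: [0.8, -0.3, -1.5]
gripper_width: 0.534
grasp_force: 61.6
```

Run:
```python
from h import *
s=monitor.state();print(s["tool_pos"],s["tool_rot"],s["contact_force"],s["gripper_width"])
for n in("top","scene"):
    f=grab(n);X=cloud(f);hsv=cv2.cvtColor(f["color"],cv2.COLOR_RGB2HSV);x,y,z=np.moveaxis(X,-1,0)
    tz=s["tool_pos"][2]+.0376
    m=(hsv[...,0]<25)&(hsv[...,1]>70)&(y>-.32)&(y<-.13)&(x>.5)&(x<.7)
    for a,b in((tz-.005,tz+.005),(tz+.007,tz+.017)):
        P=X[m&(z>a)&(z<b)]; 
        if len(P)>20: print(n,len(P),cv2.minAreaRect((P[:,:2]*1000).astype(np.float32)),np.median(P[:,2]))
```

```text
[ 0.57695759 -0.22533639  0.18209183] [-3.79117398e-04  9.98753346e-01 -4.99154871e-02 -2.33617451e-04] [ 0.80051493 -0.25238411 -1.46409185] 0.5337852099900605
top 54 ((598.481689453125, -223.47348022460938), (98.8038101196289, 16.296504974365234), 20.42459487915039) 0.22020708238405584
top 68 ((606.5104370117188, -229.9111785888672), (106.06204223632812, 81.38372039794922), 84.48799133300781) 0.23132404606346163
scene 165 ((585.02587890625, -227.63897705078125), (49.37303161621094, 123.14812469482422), 83.56059265136719) 0.21918204581600814
scene 167 ((617.9312133789062, -224.76235961914062), (49.21859359741211, 61.98359680175781), 77.1446533203125) 0.23158437835912427
```

>>> arm_command(rows=[[30,[0,0,-0.06],[0,0,0]],[30,[0,0,-0.14],[0,0,0]],[30,[0,0,-0.22],[0,0,0]],[30,[0,0,-0.29],[0,0,0]],[30,[0,0,-0.35],[0,0,0]],[30,[0,0,-0.39],[0,0,0]],[30,[0,0,-0.405],[0,0,0]],[30,[0,0,-0.415],[0,0,0]],[30,[0,0,-0.422],[0,0,0]],[30,[0,0,-0.427],[0,0,0]],[30,[0,0,-0.427],[0,0,0]]])

```text
time: 7.42
tool_pos: [0.5777, -0.2263, 0.0553]
tool_rot: [0.0, 0.999, -0.05, 0.001]
contact_force: [-0.1, -0.2, -1.8]
gripper_width: 0.53
grasp_force: 61.6
```

>>> arm_command(rows=[[30,[0,0,-0.003],[0,0,0]],[30,[0,0,-0.005],[0,0,0]],[30,[0,0,-0.007],[0,0,0]],[30,[0,0,-0.007],[0,0,0]],[30,[0,0,-0.007],[0,0,0]]])

```text
time: 7.83
tool_pos: [0.577, -0.226, 0.0522]
tool_rot: [0.0, 0.999, -0.05, 0.0]
contact_force: [0.1, 0.5, -1.7]
gripper_width: 0.534
grasp_force: 61.6
```

>>> arm_command(rows=[[30,[0,0,-0.002],[0,0,0]],[30,[0,0,-0.004],[0,0,0]],[30,[0,0,-0.004],[0,0,0]],[30,[0,0,-0.004],[0,0,0]]])

```text
time: 8.17
tool_pos: [0.5772, -0.2261, 0.0516]
tool_rot: [0.0, 0.999, -0.05, 0.0]
contact_force: [-2.2, 1.7, 2.7]
gripper_width: 0.532
grasp_force: 62.2
```

>>> arm_command(rows=[[48,[0,0,0],[0,0,0]],[54,[0,0,0],[0,0,0]],[62,[0,0,0],[0,0,0]],[72,[0,0,0],[0,0,0]],[72,[0,0,0],[0,0,0]],[72,[0,0,0.06],[0,0,0]],[72,[0,0,0.16],[0,0,0]],[72,[0,0,0.28],[0,0,0]],[72,[0,0,0.4],[0,0,0]],[72,[0,0,0.5],[0,0,0]],[72,[0,0,0.5],[0,0,0]]])

```text
time: 9.08
tool_pos: [0.5807, -0.2279, 0.2103]
tool_rot: [0.003, 0.999, -0.05, 0.006]
contact_force: [0.8, -0.3, 1.0]
gripper_width: 0.844
grasp_force: 0.0
```

Run:
```python
from h import *
f=grab("scene");save(f,"s2");X=cloud(f);hsv=cv2.cvtColor(f["color"],cv2.COLOR_RGB2HSV);x,y,z=np.moveaxis(X,-1,0)
m=(hsv[...,0]<25)&(hsv[...,1]>70)&(y>-.32)&(y<-.14)&(x>.5)&(x<.7)
for a,b in((.084,.094),(.096,.106)):
    P=X[m&(z>a)&(z<b)]
    if len(P)>20: print(len(P),cv2.minAreaRect((P[:,:2]*1000).astype(np.float32)),np.median(P[:,2]))
P=X[(np.abs(z-.0775)<.004)&(hsv[...,1]<60)&(x>.4)&(x<.7)&(y>.03)&(y<.3)]
print(len(P),cv2.minAreaRect((P[:,:2]*1000).astype(np.float32)))
s=monitor.state();print(s["joint_pos"],s["tool_pos"])
```

```text
308 ((587.142578125, -226.99905395507812), (49.552921295166016, 125.87065124511719), 84.39918518066406) 0.08853027668893283
146 ((627.8125, -231.97198486328125), (46.88759994506836, 39.22686004638672), 80.72248840332031) 0.10072441317696187
4195 ((551.8892211914062, 171.41041564941406), (169.23379516601562, 220.5807647705078), 2.483394145965576)
[-4.93291509e-01  5.63597707e-02  1.65044806e+00  8.70871970e-06
  1.42503015e+00  1.17760675e+00] [ 0.57949059 -0.22730145  0.20672219]
```

View pics/s2.png

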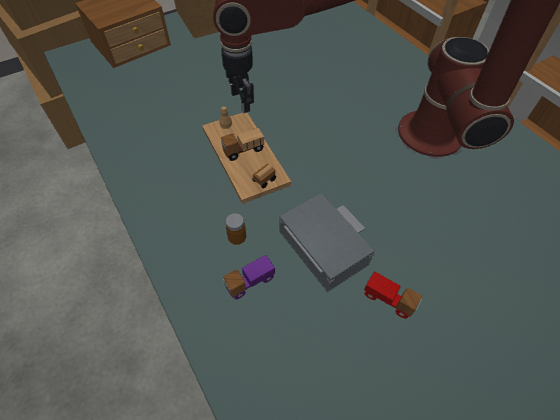

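The truck stands on its wheels at about (245,142) in the scene view. Its measured centre is (0.587,-0.227), against the board centre at (0.586,-0.227). The lid is clear. Next I shut the fingers and pitch the tool forward in front of the tab.

>>> arm_command(rows=[[40,[-0.05,0.05,0.05],[0,0,0]],[0,[-0.53,0.6,0.05],[0,0,0.25]],[0,[-0.53,0.6,0.05],[0,0,0.25]],[0,[-0.53,0.6,0.05],[0,0,0.25]],[0,[-0.53,0.6,0.05],[0,0,0.25]],[0,[-0.53,0.6,0.05],[0,0,0.25]],[0,[-0.53,0.6,0.05],[0,0,0.25]],[0,[-0.53,0.6,0.05],[0,0,0.25]],[0,[-0.53,0.6,0.05],[0,0,0.25]],[0,[-0.53,0.6,0.05],[0,0,0.25]]])

```text
time: 9.97
tool_pos: [0.4186, -0.0467, 0.2157]
tool_rot: [0.0, 0.989, 0.145, -0.0]
contact_force: [0.1, -0.2, -0.5]
gripper_width: -0.001
grasp_force: 0.0
```

>>> arm_command(rows=[[0,[0,0.2,0],[0.05,-0.16,0]],[0,[0,0.4,0],[0.1,-0.32,0]],[0,[0,0.6,0],[0.15,-0.5,0]],[0,[0,0.66,0],[0.195,-0.638,0]],[0,[0,0.66,0],[0.195,-0.638,0]],[0,[0,0.66,0],[0.195,-0.638,0]],[0,[0,0.66,0],[0.195,-0.638,0]],[0,[0,0.66,0],[0.195,-0.638,0]],[0,[0,0.66,0],[0.195,-0.638,0]],[0,[0,0.66,0],[0.195,-0.638,0]],[0,[0,0.66,0],[0.195,-0.638,0]],[0,[0,0.66,0],[0.195,-0.638,0]]])

```text
time: 10.97
tool_pos: [0.467, 0.1727, 0.223]
tool_rot: [-0.072, 0.862, 0.126, 0.486]
contact_force: [0.4, -0.0, -0.2]
gripper_width: 0.007
grasp_force: 0.0
```

Run:
```python
from h import *
from scipy.spatial.transform import Rotation as R
s=monitor.state();print(s["joint_pos"],s["tool_pos"],s["contact_force"],s["gripper_width"])
print(R.from_quat(s["tool_rot"],scalar_first=True).as_matrix().round(3))
```

```text
[ 0.12245376 -1.00803288  2.58204758  0.27199133  0.5644729   1.25314004] [0.46702423 0.17270903 0.22304621] [ 0.35834546 -0.04944972 -0.20771181] 0.006922056181892264
[[ 0.497  0.286  0.819]
 [ 0.147 -0.958  0.246]
 [ 0.855 -0.002 -0.518]]
```

The arm folds to its joint limit with a radial approach. I'll come in diagonally from the -y side, which keeps the wrist farther out, and plan the lid arc with that.

```bash
cat > plan.py <<'E'
import numpy as np
from scipy.spatial.transform import Rotation as R
H=np.array([.634,.1737,.070]); YAW=np.radians(2.1); C=R.from_euler("z",YAW).as_matrix()
def ori(psi,phi):
    p,f=np.radians([psi,phi]); z=np.array([np.cos(f)*np.cos(p),np.cos(f)*np.sin(p),-np.sin(f)])
    y=np.array([np.sin(p),-np.cos(p),0]); return np.c_[np.cross(y,z),y,z]
def box(hx,hy,z0,z1):
    g=np.meshgrid(np.linspace(-hx,hx,7),np.linspace(-hy,hy,9),np.linspace(z0,z1,25)); return np.stack([q.ravel() for q in g],1)
FING=box(.011,.0145,-.06,0); BODY=box(.0425,.0425,-.16,-.073)
def ik(tcp,M,a=.41,b=.59,h=.16,c=.278):
    W=tcp-c*M[:,2]; rp=np.sqrt(W[0]**2+W[1]**2-.0743**2); z=W[2]-h; D=np.hypot(rp,z)
    j3=np.arccos(np.clip((D*D-a*a-b*b)/(2*a*b),-1,1)); j2=np.pi/2-np.arctan2(z,rp)-np.arccos(np.clip((a*a+D*D-b*b)/(2*a*D),-1,1))
    return j2,j3
def tcp_at(th,r,yc,psi,phi):
    """TCP (world) so the finger just touches the tab underside at lid angle th; TCP at radius r, lateral yc (case frame)"""
    M=ori(psi,phi); u=np.array([-np.cos(th),0,np.sin(th)]); m=np.array([np.sin(th),0,np.cos(th)])
    base=r*u+np.array([0,yc,0]); rel=lambda B:(C.T@(M@B.T)).T
    P=rel(FING)+base; ok=(P@u<.166)&(abs(P[:,1])<.046); o=-(P[ok]@m).max()
    t=base+o*m; Bq=rel(BODY)+t; k=(Bq@u<.145)&(abs(Bq[:,1])<.115)
    clr=-(Bq[k]@m).max() if k.any() else 9
    F=rel(FING)+t; front=-.14-F[F[:,2]<0][:,0].max() if (F[:,2]<0).any() else 9
    return H+C@t,M,clr,front,min((Bq[:,2]).min(),F[:,2].min())+.07
E
python3 - <<'E'
from plan import *
from h import monitor
s=monitor.state(); M0=R.from_quat(s["tool_rot"],scalar_first=True)
M=ori(65,20); print("turn",(R.from_matrix(M)*M0.inv()).as_rotvec()/(np.pi/2), "ik",ik(np.array([.44,.10,.15]),M))
for deg in (0,10,20,30,40,50,60,70,80,90,95,100):
    psi=np.interp(deg,[0,25,80,100],[65,62,25,20]); phi=np.interp(deg,[0,40,80],[20,20,35])
    t,M,clr,fr,low=tcp_at(np.radians(deg),.160,-.004,psi,phi)
    print(deg,round(psi),round(phi),t.round(4),"ik",np.round(ik(t,M),2),"bodyclr",round(clr,3),"front",round(fr,3),"low",round(low,3))
E
```

```text
turn [ 0.08302667 -0.09768941  0.53554114] ik (np.float64(-0.41291942289299066), np.float64(2.49845023278193))
0 65 20 [0.4743 0.1638 0.0443] ik [-0.1   2.49] bodyclr 9 front 0.005 low 0.029
10 64 20 [0.4729 0.1638 0.0763] ik [-0.21  2.5 ] bodyclr 9 front 0.01 low 0.061
20 63 20 [0.4774 0.164  0.1067] ik [-0.29  2.5 ] bodyclr 9 front 9 low 0.092
30 59 20 [0.4873 0.1643 0.1355] ik [-0.38  2.51] bodyclr 9 front 9 low 0.12
40 52 20 [0.501  0.1648 0.1601] ik [-0.49  2.53] bodyclr 9 front 9 low 0.145
50 45 24 [0.5187 0.1655 0.1819] ik [-0.56  2.5 ] bodyclr 9 front 9 low 0.172
60 38 28 [0.5405 0.1663 0.2006] ik [-0.58  2.45] bodyclr 9 front 9 low 0.191
70 32 31 [0.5657 0.1672 0.2154] ik [-0.54  2.37] bodyclr 9 front 9 low 0.206
80 25 35 [0.5961 0.1683 0.2258] ik [-0.46  2.28] bodyclr 9 front 9 low 0.217
90 22 35 [0.6271 0.1694 0.23  ] ik [-0.38  2.21] bodyclr 9 front 9 low 0.221
95 21 35 [0.6417 0.17   0.23  ] ik [-0.34  2.18] bodyclr 9 front 9 low 0.221
100 20 35 [0.6562 0.1705 0.2286] ik [-0.3   2.15] bodyclr 9 front 9 low 0.22
```

>>> arm_command(rows=[[0,[0,-0.2,0],[0.083,-0.098,0.535]],[0,[0,-0.2,0],[0.083,-0.098,0.535]],[0,[0,-0.2,0],[0.083,-0.098,0.535]],[0,[0,-0.2,0],[0.083,-0.098,0.535]],[0,[0,-0.2,0],[0.083,-0.098,0.535]],[0,[0,-0.2,0],[0.083,-0.098,0.535]],[0,[0,-0.2,0],[0.083,-0.098,0.535]],[0,[0,-0.2,0],[0.083,-0.098,0.535]],[0,[0,-0.2,0],[0.083,-0.098,0.535]],[0,[0,-0.2,0],[0.083,-0.098,0.535]],[0,[0,-0.2,0],[0.083,-0.098,0.535]],[0,[0,-0.2,0],[0.083,-0.098,0.535]]])

```text
time: 11.97
tool_pos: [0.4672, 0.1125, 0.2225]
tool_rot: [-0.309, 0.691, 0.438, 0.484]
contact_force: [-0.0, -0.0, 0.4]
gripper_width: -0.002
grasp_force: 0.0
```

Run:
```python
from plan import *
from h import monitor
s=monitor.state(); M0=R.from_quat(s["tool_rot"],scalar_first=True)
print(s["joint_pos"].round(3),s["tool_pos"],M0.as_matrix()[:,2],ik(s["tool_pos"],M0.as_matrix()))
M=ori(65,20); print("turn",(R.from_matrix(M)*M0.inv()).as_rotvec()/(np.pi/2), "shift",(np.array([.44,.1,.13])-s["tool_pos"])/.3)
```

```text
[-0.537 -0.386  2.338  1.212  1.532 -0.387] [0.4672217  0.11252468 0.22254678] [ 0.39800707  0.85204722 -0.34000868] (np.float64(-0.45655174577977786), np.float64(2.3929609035700916))
turn [-0.00227711 -0.00165812  0.00131831] shift [-0.09073902 -0.04174893 -0.30848926]
```

>>> arm_command(rows=[[0,[-0.09,-0.042,-0.1],[0,0,0]],[0,[-0.09,-0.042,-0.2],[0,0,0]],[0,[-0.09,-0.042,-0.3],[0,0,0]],[0,[-0.09,-0.042,-0.4],[0,0,0]],[0,[-0.09,-0.042,-0.48],[0,0,0]],[0,[-0.09,-0.042,-0.54],[0,0,0]],[0,[-0.09,-0.042,-0.58],[0,0,0]],[0,[-0.09,-0.042,-0.618],[0,0,0]],[0,[-0.09,-0.042,-0.618],[0,0,0]],[0,[-0.09,-0.042,-0.618],[0,0,0]]])

```text
time: 12.8
tool_pos: [0.4396, 0.1011, 0.0388]
tool_rot: [-0.309, 0.69, 0.44, 0.485]
contact_force: [1.5, -0.2, -0.9]
gripper_width: -0.001
grasp_force: 0.0
```

Run:
```python
from h import *
f=grab("scene");save(dict(color=cv2.resize(f["color"][120:330,200:480],(800,600))),"s3")
s=monitor.state();print(s["joint_pos"].round(3),s["tool_pos"],s["contact_force"],(np.array([.474,.1638,.037])-s["tool_pos"])/.3)
```

```text
[-0.605  0.072  2.373  1.22   1.411 -0.877] [0.44002221 0.10083182 0.03917041] [ 0.74878312  0.55611983 -0.34515137] [ 0.11325929  0.20989393 -0.00723469]
```

View pics/s3.png

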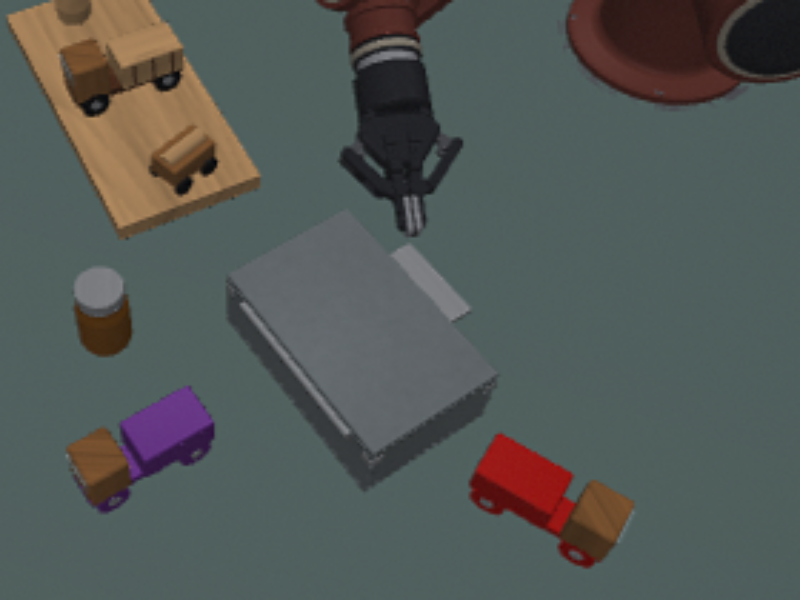

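The crop shows the shut fingertip at about (412,228), just in front of the tab at (430,280). The finger linkage sticks out sideways by about ±57 mm. The heading must be less oblique so it clears the case front, so I'm refitting the arm model and replanning.

```bash
cat >> plan.py <<'E'
from scipy.optimize import least_squares
S=[([-1.237,.0533,1.6141],[.27325,-.5615,.2302],[0,0,-1]),([-.4933,.05636,1.65045],[.5795,-.2273,.2067],[0,0,-1]),
 ([.12245,-1.008,2.582],[.467,.1727,.223],[.819,.246,-.518]),([-.537,-.386,2.338],[.4672,.1125,.2225],[.398,.852,-.340]),
 ([-.605,.072,2.373],[.44,.1008,.0392],[.398,.852,-.340])]
def res(p):
    a,b,h,c,e,dl=p; o=[]
    for j,t,d in S:
        W=np.array(t)-c*np.array(d); x=np.cos(j[0])*W[0]+np.sin(j[0])*W[1]; y=-np.sin(j[0])*W[0]+np.cos(j[0])*W[1]
        q=j[1]+j[2]+dl; o+=[a*np.sin(j[1])+b*np.sin(q)-x, h+a*np.cos(j[1])+b*np.cos(q)-W[2], e-y]
    return o
fit=least_squares(res,[.41,.59,.16,.278,.0743,0]).x
def ik(t,M):
    a,b,h,c,e,dl=fit; W=t-c*M[:,2]; rp=np.sqrt(W[0]**2+W[1]**2-e*e); z=W[2]-h; D=np.hypot(rp,z)
    j3=np.arccos(np.clip((D*D-a*a-b*b)/(2*a*b),-1,1))-dl; return np.pi/2-np.arctan2(z,rp)-np.arccos(np.clip((a*a+D*D-b*b)/(2*a*D),-1,1)),j3
KN=box(.012,.060,-.09,-.055); BODY=np.r_[BODY,KN]
def sched(deg): return np.interp(deg,K[0],K[1]),np.interp(deg,K[0],K[2])
K=([0,20,45,80,100],[52,52,42,25,20],[22,22,24,35,35])
def at(deg,r=.160,yc=-.004):
    psi,phi=sched(deg); t,M,clr,fr,low=tcp_at(np.radians(deg),r,yc,psi,phi)
    q=(C.T@((M@KN.T).T+t-H).T).T; kf=-.14-q[:,0].max()
    return t,M,clr,fr,low,kf
E
python3 - <<'E'
from plan import *
print(fit.round(4),np.abs(res(fit)).max())
for deg in (0,10,20,30,40,50,60,70,80,90,100):
    t,M,clr,fr,low,kf=at(deg)
    print(deg,np.round(sched(deg)),t.round(4),"ik",np.round(ik(t,M),2),"clr %.3f front %.3f low %.3f knuckle %.3f"%(clr,fr,low,kf))
E
```

```text
[0.4277 0.6186 0.2382 0.2796 0.0741 0.157 ] 0.001754370429279617
0 [52. 22.] [0.4743 0.1638 0.0476] ik [-0.09  2.48] clr -0.010 front 0.006 low 0.036 knuckle 0.004
10 [52. 22.] [0.4734 0.1638 0.079 ] ik [-0.22  2.5 ] clr 9.000 front 0.012 low 0.067 knuckle 0.005
20 [52. 22.] [0.478  0.164  0.1085] ik [-0.31  2.5 ] clr 9.000 front 9.000 low 0.096 knuckle 0.000
30 [48. 23.] [0.4878 0.1643 0.1364] ik [-0.43  2.51] clr 9.000 front 9.000 low 0.126 knuckle -0.005
40 [44. 24.] [0.5013 0.1648 0.1605] ik [-0.51  2.5 ] clr 9.000 front 9.000 low 0.150 knuckle -0.013
50 [40. 26.] [0.5191 0.1655 0.1823] ik [-0.56  2.47] clr 9.000 front 9.000 low 0.172 knuckle -0.026
60 [35. 29.] [0.5408 0.1663 0.2008] ik [-0.56  2.42] clr 9.000 front 9.000 low 0.191 knuckle -0.043
70 [30. 32.] [0.566  0.1672 0.2154] ik [-0.52  2.34] clr 9.000 front 9.000 low 0.206 knuckle -0.064
80 [25. 35.] [0.5961 0.1683 0.2258] ik [-0.44  2.25] clr 9.000 front 9.000 low 0.217 knuckle -0.090
90 [22. 35.] [0.6271 0.1694 0.23  ] ik [-0.36  2.18] clr 9.000 front 9.000 low 0.221 knuckle -0.118
100 [20. 35.] [0.6562 0.1705 0.2286] ik [-0.28  2.13] clr 9.000 front 9.000 low 0.220 knuckle -0.144
```

Run:
```python
import plan; from plan import *
from h import monitor
for k in ((46,26),(46,30),(48,28)):
    plan.K=([0,25,80,100],[k[0],k[0],25,20],[k[1],k[1],35,35])
    for deg in (0,15,30,45,60):
        t,M,clr,fr,low,kf=at(deg,.162)
        print(k,deg,t.round(4),"ik",np.round(ik(t,M),2),"clr %.3f front %.3f low %.3f knuckle %.3f"%(clr,fr,low,kf))
s=monitor.state();M0=R.from_quat(s["tool_rot"],scalar_first=True)
for k in ((46,26),(46,30),(48,28)):
  print(k,((R.from_matrix(ori(*k))*M0.inv()).as_rotvec()/(np.pi/2)).round(3),np.round(ik(np.array([.44,.12,.04]),ori(*k)),2))
```

```text
(46, 26) 0 [0.4723 0.1638 0.0492] ik [-0.23  2.54] clr 9.000 front 0.008 low 0.039 knuckle 0.012
(46, 26) 15 [0.4732 0.1638 0.095 ] ik [-0.41  2.56] clr 9.000 front 9.000 low 0.085 knuckle 0.011
(46, 26) 30 [0.486  0.1643 0.1372] ik [-0.53  2.53] clr 9.000 front 9.000 low 0.127 knuckle 0.001
(46, 26) 45 [0.5084 0.1651 0.1733] ik [-0.6   2.49] clr 9.000 front 9.000 low 0.164 knuckle -0.016
(46, 26) 60 [0.5399 0.1662 0.2026] ik [-0.58  2.4 ] clr 9.000 front 9.000 low 0.193 knuckle -0.041
(46, 30) 0 [0.4723 0.1638 0.0467] ik [-0.27  2.53] clr 9.000 front 0.008 low 0.037 knuckle 0.010
(46, 30) 15 [0.4728 0.1638 0.0933] ik [-0.44  2.54] clr 9.000 front 9.000 low 0.084 knuckle 0.010
(46, 30) 30 [0.4856 0.1643 0.1366] ik [-0.55  2.51] clr 9.000 front 9.000 low 0.127 knuckle -0.001
(46, 30) 45 [0.5084 0.1651 0.1733] ik [-0.6   2.47] clr 9.000 front 9.000 low 0.164 knuckle -0.017
(46, 30) 60 [0.5398 0.1662 0.2026] ik [-0.57  2.39] clr 9.000 front 9.000 low 0.193 knuckle -0.042
(48, 28) 0 [0.4723 0.1638 0.0474] ik [-0.23  2.52] clr 9.000 front 0.008 low 0.038 knuckle 0.009
(48, 28) 15 [0.4729 0.1638 0.0937] ik [-0.4   2.53] clr 9.000 front 9.000 low 0.084 knuckle 0.008
(48, 28) 30 [0.4857 0.1643 0.1367] ik [-0.51  2.51] clr 9.000 front 9.000 low 0.127 knuckle -0.002
(48, 28) 45 [0.5083 0.1651 0.1732] ik [-0.59  2.47] clr 9.000 front 9.000 low 0.164 knuckle -0.018
(48, 28) 60 [0.5398 0.1662 0.2025] ik [-0.57  2.39] clr 9.000 front 9.000 low 0.193 knuckle -0.043
(46, 26) [-0.056  0.04  -0.211] [-0.29  2.6 ]
(46, 30) [-0.092  0.065 -0.211] [-0.35  2.6 ]
(48, 28) [-0.075  0.051 -0.189] [-0.29  2.58]
```

>>> arm_command(rows=[[0,[0.013,0.025,0],[-0.009,0.006,-0.024]],[0,[0.027,0.05,0],[-0.019,0.013,-0.047]],[0,[0.04,0.08,0],[-0.028,0.02,-0.071]],[0,[0.053,0.105,0],[-0.037,0.026,-0.095]],[0,[0.067,0.13,0],[-0.047,0.032,-0.118]],[0,[0.08,0.155,0],[-0.056,0.038,-0.142]],[0,[0.094,0.18,0],[-0.066,0.045,-0.165]],[0,[0.108,0.21,0],[-0.075,0.051,-0.189]],[0,[0.108,0.21,0],[-0.075,0.051,-0.189]],[0,[0.108,0.21,0],[-0.075,0.051,-0.189]]])

```text
time: 13.68
tool_pos: [0.4723, 0.1645, 0.0397]
tool_rot: [-0.21, 0.782, 0.35, 0.472]
contact_force: [0.1, -0.3, 0.1]
gripper_width: 0.001
grasp_force: 0.0
```

```bash
cat >> plan.py <<'E'
K=([0,25,80,100],[48,48,25,20],[28,28,35,35])
def rows(degs,s,r=.162):
    M0=R.from_quat(s["tool_rot"],scalar_first=True)
    for d in degs:
        t,M=at(d,r)[:2]; print(d,((t-s["tool_pos"])/.3).round(3).tolist(),((R.from_matrix(M)*M0.inv()).as_rotvec()/(np.pi/2)).round(3).tolist())
E
python3 - <<'E'
from plan import *
from h import *
s=monitor.state();print(s["joint_pos"].round(3),s["tool_pos"],s["contact_force"])
rows(range(0,25,2),s)
f=grab("scene");save(dict(color=cv2.resize(f["color"][150:290,240:426],(800,600))),"s4")
E
```

```text
[-0.306 -0.193  2.515  1.456  0.945 -0.609] [0.47227304 0.16448815 0.039662  ] [ 0.13583091 -0.30836297  0.1349713 ]
0 [-0.0, -0.002, 0.026] [-0.0, 0.002, -0.001]
2 [-0.002, -0.002, 0.045] [-0.0, 0.002, -0.001]
4 [-0.004, -0.003, 0.068] [-0.0, 0.002, -0.001]
6 [-0.004, -0.003, 0.087] [-0.0, 0.002, -0.001]
8 [-0.004, -0.003, 0.11] [-0.0, 0.002, -0.001]
10 [-0.003, -0.003, 0.129] [-0.0, 0.002, -0.001]
12 [-0.001, -0.002, 0.151] [-0.0, 0.002, -0.001]
14 [0.001, -0.002, 0.17] [-0.0, 0.002, -0.001]
16 [0.004, -0.002, 0.19] [-0.0, 0.002, -0.001]
18 [0.008, -0.002, 0.211] [-0.0, 0.002, -0.001]
20 [0.012, -0.002, 0.23] [-0.0, 0.002, -0.001]
22 [0.017, -0.002, 0.248] [-0.0, 0.002, -0.001]
24 [0.023, -0.002, 0.268] [-0.0, 0.002, -0.001]
```

View pics/s4.png

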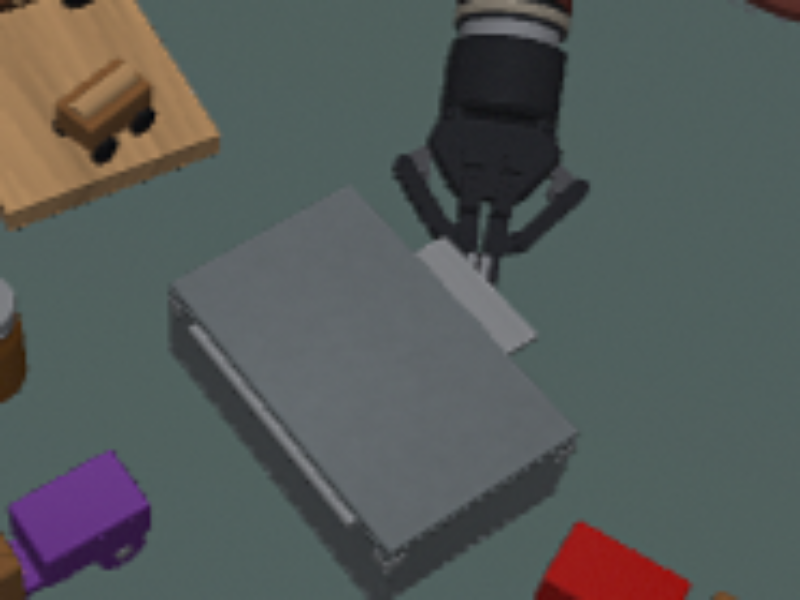

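The crop shows the fingertip under the tab at about (483,265). The right linkage is close to the tab's corner at (430,245), so I shift 14 mm towards -y before lifting.

>>> arm_command(rows=[[0,[0,-0.02,0],[0,0,0]],[0,[0,-0.048,0],[0,0,0]],[0,[0,-0.048,0],[0,0,0]],[0,[0,-0.048,0.015],[0,0,0]],[0,[0,-0.048,0.03],[0,0,0]],[0,[-0.001,-0.048,0.04],[0,0,0]],[0,[-0.002,-0.048,0.05],[0,0,0]],[0,[-0.002,-0.048,0.06],[0,0,0]],[0,[-0.003,-0.048,0.07],[0,0,0]],[0,[-0.003,-0.048,0.08],[0,0,0]],[0,[-0.003,-0.048,0.08],[0,0,0]],[0,[-0.003,-0.048,0.08],[0,0,0]]])

```text
time: 14.73
tool_pos: [0.4712, 0.1496, 0.0624]
tool_rot: [-0.21, 0.783, 0.348, 0.471]
contact_force: [-1.0, 0.1, -1.8]
gripper_width: -0.003
grasp_force: 0.6
```

```bash
cat >> plan.py <<'E'
def look(f,X):
    """lid angle from grey points above the case, in the case frame"""
    import cv2
    hsv=cv2.cvtColor(f["color"],cv2.COLOR_RGB2HSV); q=(X-H)@C
    m=(np.abs(q[...,1])>.05)&(np.abs(q[...,1])<.105)&(q[...,0]<.06)&(q[...,0]>-.145)&(q[...,2]>-.005)&(hsv[...,1]<70)&(hsv[...,2]>50)
    P=q[m]; P=P[(np.hypot(P[:,0],P[:,2])>.05)&(np.hypot(P[:,0],P[:,2])<.145)]
    return len(P),np.degrees(np.median(np.arctan2(P[:,2]-.008,-P[:,0]))).round(1)
E
cat > st.py <<'E'
import sys; from plan import *; import plan; from h import *
def go(degs,yc=-.018,r=.162,cam="scene"):
    s=monitor.state(); print(s["joint_pos"].round(2),s["tool_pos"].round(4),"F",s["contact_force"].round(1))
    print("lid",[look(f,cloud(f)) for f in (grab("scene"),grab("top"))])
    M0=R.from_quat(s["tool_rot"],scalar_first=True)
    for d in degs:
        t,M=at(d,r,yc)[:2]; print(d,((t-s["tool_pos"])/.3).round(3).tolist(),((R.from_matrix(M)*M0.inv()).as_rotvec()/(np.pi/2)).round(3).tolist(),np.round(ik(t,M),2))
E
python3 -c "
from st import *; go(range(4,32,2))"
```

```text
[-0.35 -0.28  2.53  1.37  0.99 -0.52] [0.4712 0.1496 0.0624] F [-1.   0.1 -1.8]
lid [(1330, np.float64(3.3)), (2360, np.float64(3.8))]
4 [0.002, 0.0, -0.008] [-0.001, -0.0, -0.0] [-0.27  2.52]
6 [0.001, 0.0, 0.012] [-0.001, -0.0, -0.0] [-0.3   2.53]
8 [0.001, 0.0, 0.034] [-0.001, -0.0, -0.0] [-0.32  2.53]
10 [0.002, 0.0, 0.054] [-0.001, -0.0, -0.0] [-0.34  2.53]
12 [0.004, 0.001, 0.076] [-0.001, -0.0, -0.0] [-0.37  2.53]
14 [0.006, 0.001, 0.095] [-0.001, -0.0, -0.0] [-0.38  2.53]
16 [0.009, 0.001, 0.114] [-0.001, -0.0, -0.0] [-0.4   2.53]
18 [0.013, 0.001, 0.135] [-0.001, -0.0, -0.0] [-0.42  2.52]
20 [0.017, 0.001, 0.154] [-0.001, -0.0, -0.0] [-0.43  2.52]
22 [0.022, 0.001, 0.173] [-0.001, -0.0, -0.0] [-0.44  2.52]
24 [0.028, 0.001, 0.193] [-0.001, -0.0, -0.0] [-0.45  2.51]
26 [0.035, 0.002, 0.211] [-0.002, 0.001, -0.005] [-0.47  2.51]
28 [0.042, 0.002, 0.229] [-0.004, 0.003, -0.014] [-0.49  2.51]
30 [0.05, 0.002, 0.248] [-0.006, 0.005, -0.023] [-0.51  2.51]
```

The lid is lifting: about 3.5°, at roughly 2 N. I continue along the arc.

>>> arm_command(rows=[[0,[0.001,0,0.015],[0,0,0]],[0,[0.001,0,0.034],[0,0,0]],[0,[0.002,0,0.054],[0,0,0]],[0,[0.004,0.001,0.076],[0,0,0]],[0,[0.006,0.001,0.095],[0,0,0]],[0,[0.009,0.001,0.114],[0,0,0]],[0,[0.013,0.001,0.135],[0,0,0]],[0,[0.017,0.001,0.154],[0,0,0]],[0,[0.022,0.001,0.173],[0,0,0]],[0,[0.028,0.001,0.193],[0,0,0]],[0,[0.035,0.002,0.211],[-0.002,0.001,-0.005]],[0,[0.035,0.002,0.211],[-0.002,0.001,-0.005]]])

```text
time: 15.83
tool_pos: [0.4827, 0.1499, 0.1273]
tool_rot: [-0.207, 0.785, 0.346, 0.471]
contact_force: [0.2, -0.3, -0.4]
gripper_width: -0.001
grasp_force: 0.3
```

```bash
python3 -c "
from st import *; go(range(26,52,2))"
```

```text
[-0.34 -0.47  2.51  1.26  1.02 -0.28] [0.4827 0.1499 0.1273] F [ 0.2 -0.3 -0.4]
lid [(1537, np.float64(25.5)), (2281, np.float64(25.9))]
26 [-0.004, 0.001, -0.006] [0.0, 0.001, 0.001] [-0.47  2.51]
28 [0.003, 0.001, 0.013] [-0.002, 0.003, -0.009] [-0.49  2.51]
30 [0.012, 0.001, 0.031] [-0.004, 0.005, -0.018] [-0.51  2.51]
32 [0.02, 0.002, 0.049] [-0.006, 0.007, -0.027] [-0.53  2.5 ]
34 [0.029, 0.002, 0.067] [-0.008, 0.009, -0.037] [-0.54  2.5 ]
36 [0.039, 0.002, 0.083] [-0.01, 0.011, -0.046] [-0.55  2.5 ]
38 [0.049, 0.003, 0.1] [-0.012, 0.013, -0.055] [-0.56  2.49]
40 [0.059, 0.003, 0.115] [-0.014, 0.015, -0.065] [-0.57  2.49]
42 [0.07, 0.003, 0.131] [-0.015, 0.017, -0.074] [-0.58  2.48]
44 [0.081, 0.004, 0.146] [-0.017, 0.02, -0.083] [-0.59  2.47]
46 [0.093, 0.004, 0.16] [-0.019, 0.022, -0.092] [-0.59  2.47]
48 [0.106, 0.005, 0.174] [-0.021, 0.024, -0.102] [-0.59  2.46]
50 [0.119, 0.005, 0.188] [-0.023, 0.026, -0.111] [-0.59  2.45]
```

>>> arm_command(rows=[[0,[0.003,0.001,0.013],[-0.002,0.003,-0.009]],[0,[0.012,0.001,0.031],[-0.004,0.005,-0.018]],[0,[0.02,0.002,0.049],[-0.006,0.007,-0.027]],[0,[0.029,0.002,0.067],[-0.008,0.009,-0.037]],[0,[0.039,0.002,0.083],[-0.01,0.011,-0.046]],[0,[0.049,0.003,0.1],[-0.012,0.013,-0.055]],[0,[0.059,0.003,0.115],[-0.014,0.015,-0.065]],[0,[0.07,0.003,0.131],[-0.015,0.017,-0.074]],[0,[0.081,0.004,0.146],[-0.017,0.02,-0.083]],[0,[0.093,0.004,0.16],[-0.019,0.022,-0.092]],[0,[0.106,0.005,0.174],[-0.021,0.024,-0.102]],[0,[0.106,0.005,0.174],[-0.021,0.024,-0.102]]])

```text
time: 16.93
tool_pos: [0.5138, 0.1518, 0.1781]
tool_rot: [-0.163, 0.822, 0.286, 0.465]
contact_force: [0.9, -0.3, -1.1]
gripper_width: 0.001
grasp_force: 0.3
```

```bash
python3 -c "
from st import *; go(range(48,74,2))"
```

```text
[-0.22 -0.59  2.46  1.11  0.84  0.08] [0.5138 0.1518 0.1781] F [ 0.9 -0.3 -1.1]
lid [(1558, np.float64(46.9)), (1667, np.float64(47.5))]
48 [0.002, -0.002, 0.005] [-0.0, -0.001, 0.0] [-0.59  2.46]
50 [0.015, -0.001, 0.019] [-0.002, 0.001, -0.009] [-0.59  2.45]
52 [0.029, -0.001, 0.032] [-0.004, 0.003, -0.019] [-0.59  2.44]
54 [0.043, -0.0, 0.045] [-0.006, 0.005, -0.028] [-0.59  2.43]
56 [0.057, 0.0, 0.058] [-0.007, 0.008, -0.037] [-0.59  2.42]
58 [0.073, 0.001, 0.07] [-0.009, 0.01, -0.046] [-0.58  2.41]
60 [0.088, 0.001, 0.081] [-0.01, 0.012, -0.056] [-0.57  2.39]
62 [0.104, 0.002, 0.092] [-0.012, 0.015, -0.065] [-0.57  2.38]
64 [0.121, 0.003, 0.103] [-0.013, 0.017, -0.074] [-0.56  2.37]
66 [0.138, 0.003, 0.113] [-0.015, 0.02, -0.084] [-0.55  2.36]
68 [0.155, 0.004, 0.122] [-0.016, 0.022, -0.093] [-0.54  2.34]
70 [0.182, 0.005, 0.134] [-0.018, 0.025, -0.102] [-0.52  2.32]
72 [0.2, 0.005, 0.141] [-0.019, 0.027, -0.111] [-0.51  2.31]
```

```bash
cat >> st.py <<'E'
def go2(degs,yc=-.018):
    s=monitor.state(); print(s["joint_pos"].round(2),s["tool_pos"].round(4),"F",s["contact_force"].round(1))
    M0=R.from_quat(s["tool_rot"],scalar_first=True)
    for d in degs:
        t,M,clr=at(d,np.interp(d,[48,72],[.162,.146]),yc)[:3]; print(d,((t-s["tool_pos"])/.3).round(3).tolist(),((R.from_matrix(M)*M0.inv()).as_rotvec()/(np.pi/2)).round(3).tolist(),np.round(ik(t,M),2),round(clr,3))
E
python3 -c "
from st import *; go2(range(48,74,2))"
```

```text
[-0.22 -0.59  2.46  1.11  0.84  0.08] [0.5135 0.1517 0.1776] F [-0.7 -0.2 -0.9]
48 [0.003, -0.001, 0.007] [-0.001, -0.002, 0.0] [-0.59  2.46] 9
50 [0.019, -0.001, 0.017] [-0.002, 0.001, -0.009] [-0.59  2.45] 9
52 [0.035, -0.0, 0.027] [-0.004, 0.003, -0.019] [-0.58  2.44] 9
54 [0.052, 0.001, 0.036] [-0.006, 0.005, -0.028] [-0.57  2.43] 9
56 [0.068, 0.001, 0.045] [-0.007, 0.007, -0.037] [-0.57  2.41] 9
58 [0.085, 0.002, 0.053] [-0.009, 0.01, -0.046] [-0.56  2.4 ] 9
60 [0.102, 0.002, 0.06] [-0.011, 0.012, -0.056] [-0.55  2.39] 9
62 [0.12, 0.003, 0.067] [-0.012, 0.015, -0.065] [-0.54  2.38] 9
64 [0.137, 0.004, 0.073] [-0.014, 0.017, -0.074] [-0.52  2.37] 9
66 [0.155, 0.004, 0.078] [-0.015, 0.019, -0.084] [-0.51  2.35] 9
68 [0.173, 0.005, 0.082] [-0.017, 0.022, -0.093] [-0.5   2.34] 9
70 [0.191, 0.006, 0.086] [-0.018, 0.024, -0.102] [-0.49  2.33] 9
72 [0.209, 0.006, 0.09] [-0.019, 0.027, -0.111] [-0.47  2.32] 9
```

>>> arm_command(rows=[[0,[0.019,-0.001,0.017],[-0.002,0.001,-0.009]],[0,[0.035,0,0.027],[-0.004,0.003,-0.019]],[0,[0.052,0.001,0.036],[-0.006,0.005,-0.028]],[0,[0.068,0.001,0.045],[-0.007,0.007,-0.037]],[0,[0.085,0.002,0.053],[-0.009,0.01,-0.046]],[0,[0.102,0.002,0.06],[-0.011,0.012,-0.056]],[0,[0.12,0.003,0.067],[-0.012,0.015,-0.065]],[0,[0.137,0.004,0.073],[-0.014,0.017,-0.074]],[0,[0.155,0.004,0.078],[-0.015,0.019,-0.084]],[0,[0.173,0.005,0.082],[-0.017,0.022,-0.093]],[0,[0.191,0.006,0.086],[-0.018,0.024,-0.102]],[0,[0.191,0.006,0.086],[-0.018,0.024,-0.102]]])

```text
time: 18.03
tool_pos: [0.5715, 0.1534, 0.2039]
tool_rot: [-0.119, 0.853, 0.222, 0.457]
contact_force: [-0.3, 0.3, 0.3]
gripper_width: 0.0
grasp_force: 0.0
```

```bash
python3 -c "
from st import *; go([]); go2(list(range(70,96,2))+[98,100,102])"
```

```text
[-0.09 -0.48  2.33  0.93  0.63  0.38] [0.5715 0.1534 0.2039] F [-0.3  0.3  0.3]
lid [(1301, np.float64(70.9)), (695, np.float64(70.9))]
[-0.09 -0.49  2.33  0.93  0.63  0.38] [0.5709 0.1533 0.2033] F [-0.1  0.5  0.7]
70 [-0.001, 0.0, 0.001] [0.0, 0.0, 0.0] [-0.49  2.33] 9
72 [0.017, 0.001, 0.004] [-0.001, 0.003, -0.009] [-0.47  2.32] 9
74 [0.034, 0.001, 0.011] [-0.003, 0.005, -0.019] [-0.46  2.31] 9
76 [0.051, 0.002, 0.017] [-0.004, 0.008, -0.028] [-0.45  2.29] 9
78 [0.068, 0.003, 0.023] [-0.005, 0.01, -0.037] [-0.44  2.28] 9
80 [0.086, 0.003, 0.028] [-0.006, 0.013, -0.046] [-0.43  2.27] 9
82 [0.104, 0.004, 0.032] [-0.006, 0.013, -0.052] [-0.41  2.25] 9
84 [0.121, 0.005, 0.035] [-0.006, 0.013, -0.058] [-0.4   2.24] 9
86 [0.139, 0.005, 0.038] [-0.006, 0.013, -0.063] [-0.39  2.23] 9
88 [0.158, 0.006, 0.041] [-0.006, 0.013, -0.069] [-0.37  2.22] 9
90 [0.176, 0.007, 0.042] [-0.006, 0.013, -0.074] [-0.36  2.21] 9
92 [0.194, 0.007, 0.043] [-0.006, 0.013, -0.08] [-0.34  2.2 ] 9
94 [0.213, 0.008, 0.044] [-0.006, 0.013, -0.085] [-0.33  2.19] 9
98 [0.25, 0.009, 0.042] [-0.006, 0.013, -0.096] [-0.3   2.16] 0.076
100 [0.268, 0.01, 0.04] [-0.006, 0.013, -0.102] [-0.28  2.15] 0.076
102 [0.286, 0.011, 0.037] [-0.006, 0.013, -0.102] [-0.26  2.14] 0.075
```

>>> arm_command(rows=[[0,[0.009,0,0.002],[0,0.001,-0.005]],[0,[0.017,0.001,0.004],[-0.001,0.003,-0.009]],[0,[0.034,0.001,0.011],[-0.003,0.005,-0.019]],[0,[0.051,0.002,0.017],[-0.004,0.008,-0.028]],[0,[0.068,0.003,0.023],[-0.005,0.01,-0.037]],[0,[0.086,0.003,0.028],[-0.006,0.013,-0.046]],[0,[0.104,0.004,0.032],[-0.006,0.013,-0.052]],[0,[0.121,0.005,0.035],[-0.006,0.013,-0.058]],[0,[0.136,0.005,0.038],[-0.006,0.013,-0.063]],[0,[0.148,0.006,0.04],[-0.006,0.013,-0.067]],[0,[0.158,0.006,0.041],[-0.006,0.013,-0.069]],[0,[0.158,0.006,0.041],[-0.006,0.013,-0.069]]])

```text
time: 19.13
tool_pos: [0.6188, 0.1551, 0.216]
tool_rot: [-0.092, 0.869, 0.176, 0.453]
contact_force: [-0.5, -0.0, -0.4]
gripper_width: -0.0
grasp_force: 0.1
```

```bash
python3 -c "
from st import *; go([]); go2(range(88,106,2))"
```

```text
[-0.02 -0.37  2.22  0.77  0.5   0.62] [0.6188 0.1551 0.216 ] F [-0.5 -0.  -0.4]
lid [(931, np.float64(90.3)), (356, np.float64(87.2))]
[-0.02 -0.37  2.22  0.77  0.5   0.62] [0.6186 0.155  0.216 ] F [-1.1  0.1 -0.2]
88 [-0.001, 0.001, -0.002] [0.0, 0.0, 0.001] [-0.37  2.22] 9
90 [0.017, 0.001, -0.0] [0.0, 0.0, -0.005] [-0.36  2.21] 9
92 [0.035, 0.002, 0.001] [0.0, 0.0, -0.01] [-0.34  2.2 ] 9
94 [0.054, 0.003, 0.001] [0.0, 0.0, -0.016] [-0.33  2.19] 9
96 [0.072, 0.003, 0.001] [0.0, 0.0, -0.021] [-0.31  2.17] 0.09
98 [0.091, 0.004, -0.001] [0.0, 0.0, -0.027] [-0.3   2.16] 0.076
100 [0.109, 0.005, -0.002] [0.0, 0.0, -0.032] [-0.28  2.15] 0.076
102 [0.127, 0.005, -0.005] [0.0, 0.0, -0.032] [-0.26  2.14] 0.075
104 [0.145, 0.006, -0.008] [0.0, 0.0, -0.032] [-0.25  2.13] 0.075
```

Slower now, easing up to the stop at 100.3°.

>>> arm_command(rows=[[0,[0.01,0.001,0],[0,0,-0.003]],[0,[0.02,0.001,0],[0,0,-0.006]],[0,[0.03,0.002,0],[0,0,-0.009]],[0,[0.04,0.002,0],[0,0,-0.012]],[0,[0.05,0.003,0],[0,0,-0.015]],[0,[0.06,0.003,0],[0,0,-0.018]],[0,[0.07,0.003,0],[0,0,-0.021]],[0,[0.079,0.004,0],[0,0,-0.024]],[0,[0.087,0.004,0],[0,0,-0.026]],[0,[0.094,0.004,0],[0,0,-0.028]],[0,[0.099,0.004,-0.001],[0,0,-0.03]],[0,[0.099,0.004,-0.001],[0,0,-0.03]]])

```text
time: 20.23
tool_pos: [0.6482, 0.1563, 0.2154]
tool_rot: [-0.081, 0.873, 0.156, 0.454]
contact_force: [0.0, 0.4, 0.0]
gripper_width: 0.002
grasp_force: 0.1
```

>>> arm_command(rows=[[0,[0.003,0,0],[0,0,0]],[0,[0.006,0,0],[0,0,0]],[0,[0.009,0,0],[0,0,0]],[0,[0.009,0,0],[0,0,0]],[0,[0.009,0,0],[0,0,0]]])

```text
time: 20.65
tool_pos: [0.6508, 0.1562, 0.2155]
tool_rot: [-0.081, 0.873, 0.156, 0.455]
contact_force: [0.3, -0.0, 0.7]
gripper_width: -0.0
grasp_force: 0.1
```

```bash
cat > ang.py <<'E'
from plan import *; from h import *
def ang():
    s=monitor.state(); print(s["tool_pos"].round(4),s["contact_force"].round(1))
    for n in("scene","top"):
        f=grab(n);X=cloud(f);hsv=cv2.cvtColor(f["color"],cv2.COLOR_RGB2HSV);q=(X-H)@C
        m=(np.abs(q[...,1])<.108)&(np.abs(q[...,1])>.055)&(q[...,2]>.03)&(q[...,2]<.125)&(np.abs(q[...,0]-.01)<.05)&(hsv[...,1]<70)
        P=q[m]
        if len(P)>30:
            A=np.polyfit(P[:,2],P[:,0],1); print(n,len(P),"angle",round(90+np.degrees(np.arctan(A[0])),1),"offset mm",round(A[1]*1000,1),"y>0 share",round((P[:,1]>0).mean(),2))
E
python3 -c "
from ang import *; ang()"
```

```text
[0.6508 0.1562 0.2155] [ 0.3 -0.   0.7]
scene 350 angle 99.2 offset mm 5.7 y>0 share 0.56
top 53 angle 98.8 offset mm -1.2 y>0 share 0.3
```

>>> arm_command(rows=[[0,[0.004,0,0],[0,0,0]],[0,[0.008,0,0],[0,0,0]],[0,[0.011,0,0],[0,0,0]],[0,[0.011,0,0],[0,0,0]],[0,[0.011,0,0],[0,0,0]]])

```text
time: 21.17
tool_pos: [0.654, 0.1563, 0.2153]
tool_rot: [-0.081, 0.873, 0.156, 0.454]
contact_force: [-1.6, 1.0, -0.2]
gripper_width: 0.003
grasp_force: 0.7
```

>>> arm_command(rows=[[0,[0.003,0,0],[0,0,0]],[0,[0.006,0,0],[0,0,0]],[0,[0.006,0,0],[0,0,0]],[0,[0.006,0,0],[0,0,0]]])

```text
time: 21.5
tool_pos: [0.6555, 0.1564, 0.215]
tool_rot: [-0.081, 0.873, 0.156, 0.454]
contact_force: [-5.9, -1.5, 1.1]
gripper_width: 0.002
grasp_force: 2.9
```

```bash
python3 -c "
from ang import *; ang()"
```

```text
[0.6555 0.1564 0.215 ] [-5.9 -1.5  1.1]
scene 311 angle 100.5 offset mm 6.1 y>0 share 0.57
top 59 angle 100.6 offset mm -2.0 y>0 share 0.29
```

The lid is on its stop at 100.5°, with about 6 N of contact. I retreat gently.

>>> arm_command(rows=[[0,[-0.01,0,0],[0,0,0]],[0,[-0.03,-0.005,0],[0,0,0]],[0,[-0.06,-0.01,0.01],[0,0,0]],[0,[-0.1,-0.02,0.04],[0,0,0]],[0,[-0.14,-0.03,0.1],[0,0,0]],[0,[-0.17,-0.05,0.18],[0,0,0]],[0,[-0.19,-0.08,0.26],[0,0,0]],[0,[-0.2,-0.12,0.32],[0,0,0]],[0,[-0.2,-0.16,0.36],[0,0,0]],[0,[-0.2,-0.2,0.36],[0,0,0]],[0,[-0.2,-0.2,0.36],[0,0,0]],[0,[-0.2,-0.2,0.36],[0,0,0]]])

```text
time: 22.6
tool_pos: [0.5957, 0.0957, 0.3236]
tool_rot: [-0.081, 0.873, 0.155, 0.455]
contact_force: [0.7, 0.2, -1.3]
gripper_width: -0.004
grasp_force: 0.0
```

Run:
```python
from ang import *
ang()
f=grab("scene");save(f,"s5");X=cloud(f);x,y,z=np.moveaxis(X,-1,0)
hsv=cv2.cvtColor(f["color"],cv2.COLOR_RGB2HSV)
m=(hsv[...,0]<25)&(hsv[...,1]>70)&(y>-.32)&(y<-.14)&(x>.5)&(x<.7)&(z>.084)&(z<.094)
print("truck",cv2.minAreaRect((X[m][:,:2]*1000).astype(np.float32)))
```

```text
[0.5957 0.0957 0.3236] [ 0.7  0.2 -1.3]
scene 325 angle 100.2 offset mm 5.8 y>0 share 0.56
top 59 angle 100.4 offset mm -2.2 y>0 share 0.31
truck ((587.2584228515625, -228.68092346191406), (49.599342346191406, 124.75405883789062), 83.21024322509766)
```

View pics/s5.png

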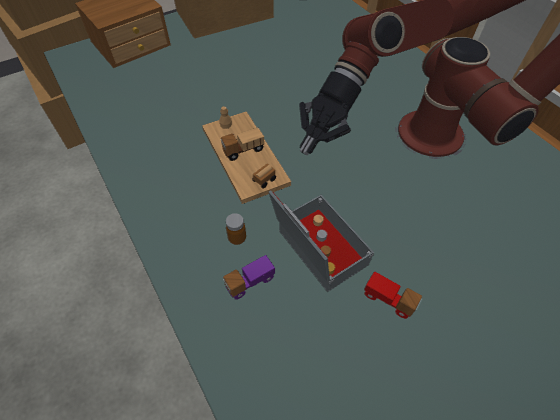

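The scene view shows the lid standing open at about (300,235), the truck on the board at (245,143), the other toys and jar where they were, and the arm clear. I'm handing the job in.

```bash
python3 -c "
from plant import manip; print(manip.job_done())"
```

```text
the job is handed in; nothing more can be done
None
```

The truck stands on its wheels within about 2 mm of the board's middle, the lid rests open at its stop (about 100°) with the arm clear, the jar and other toys look unmoved, and I handed the job in at about 23 s.

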